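# Load the phone test box and hold its tray lock open

### The job

Lay the repaired blue phone flat, screen up, in the open tray of the grey test box: lower it in through the gap in front of the box, do not drop it, and let go of it. Then take the red knob of the sprung index pin at the tray's side, pull it straight out fully back so that the pin is clear of its seat hole, and finish while still holding it there, so that the tray is free to be pushed in; leave the tray itself out where it is and do not disturb the other things on the bench.

Things in the scene. Friction and masses are not known exactly. Their poses are not given: they have to be found in the camera images.
- phone: The repaired phone: blue slab with a black screen, 122 mm long (its x), 60 mm wide (its y), 13 mm thick, in its flat-sided blue case, about 150 g. Lies flat on the bench, screen up; origin at the centre of its underside, z up out of the screen.
- tester: The grey phone test box, fixed to the bench. Its origin is on the bench surface below the centre of the open tray; its x points from the tray into the housing, its y to the side that carries the lock pin, z up. The housing is 200 mm deep, 170 mm wide, 150 mm high; its front face lies at x = +92 mm. A bracket 10 mm thick and 30 mm wide, top 66 mm above the bench, stands at y = +94 to +104 mm, x = -20 mm, and carries the pin; a brass boss reaches from it to y = +110 mm.
- tray_in (a point): Centre of the tray's floor, 22 mm above the bench, axes as the test box. The open tray is 160 mm (x) by 136 mm (y) inside; its walls are 4 mm thick and rise 36 mm above this floor (58 mm above the bench).  A seat block 10 mm thick, with the seat hole, stands on the outside of its +y wall, top 65 mm above the bench. In front (-x) a thin face plate and a finger lip reach 94 mm from this point and 64 mm above the bench.
- tray (a joint): How far the tray has been pushed into the housing, m: 0 = locked out (as at the start), 0.15 = shut. The engaged lock pin holds it; with the pin clear it slides, with about 6 N of friction.
- seat_hole (a point): Mouth of the seat hole in the side of the tray, 50 mm above the bench; the pin sits 7.5 mm deep in it.
- knob (a point): The red knob of the lock pin: a plain cylinder 22 mm in diameter and 28 mm long, its axis level along its y axis. Origin at its centre, 50 mm above the bench (at the start at x = -20 mm, y = +124 mm in the test box's frame). Its y axis points straight out, away from the tray: the direction of the pull. It does not turn.
- lock_pin (a joint): How far the pin has been pulled out, m: 0 = seated, 0.0075 = tip just leaves the seat hole, 0.014 = fully back against its stop. A spring pulls it in again: 6 N at the start of the pull, 13 N fully back.
- jar: Bystander: small glass jar with an aluminium lid, 42 mm in diameter, 50 mm high; origin at the centre of its underside.
- screw_dish: Bystander: orange divided dish, 75 x 55 mm, 18 mm high; origin at the centre of its underside.
- screwdriver: Bystander: black-handled screwdriver lying down, 150 mm long along its x, under 30 mm high.
- spudger: Bystander: purple plastic pry tool, about 143 mm long along its x, 12 mm wide, 7 mm high.
- battery: Bystander: flat black battery, 85 x 42 x 6 mm; origin at the centre of its underside.
- tape_roll: Bystander: red ring of tape lying flat, 90 mm in diameter, 12 mm high; origin at the centre of its underside.
- open_phone: Bystander: an opened dark phone without a screen, 140 x 68 mm, 6 to 10 mm high, green board and black cell visible; not the one to load.
Things that resemble listed ones, but are neither listed nor needed, are in the scene too. What is shaped like the phone but orange or yellow is not meant.

How it is judged:
On the way, in this order (a step that is already met when the one before it is completed fails the run):
1. the phone lies flat in the tray, let go and at rest (x of phone in the frame of tray_in between -0.035 and 0.035 m and y of phone in the frame of tray_in between -0.045 and 0.045 m and z of phone in the frame of tray_in between -0.005 and 0.005 m and angle between phone's own z axis and vertical below 0.1 rad and linear speed of phone below 0.03 m/s and contact force between the fingers and phone below 0.05 N), for 0.2 s.
2. the lock pin is pulled fully back by its knob and held (value of joint lock_pin above 0.0115 m and contact force between the fingers and lock_pin above 2 N), for 0.3 s.
At the end, for the whole second after the job is handed in: The phone lies flat (within 0.1 rad), screen up, on the tray floor inside the tray, untouched and still; the fingers hold the red knob with the pin pulled back at least 11.5 of its 14 mm; the tray is still out (pushed in by less than 20 mm) (all of step 1 and all of step 2 and value of joint tray between -0.01 and 0.02 m); the arm keeps its last pose, push and grip.
It fails at once if the phone is dropped (falls freely, out of the fingers, faster than 0.8 m/s) (contact force between the fingers and phone below 0.05 N and linear speed of phone above 0.8 m/s).
It fails at once if another thing on the bench is moved more than 30 mm (distance of any of jar, screw_dish, screwdriver, spudger, battery, tape_roll, open_phone from where it was at the start of the episode above 0.03 m).
It also fails if it takes over 54 s, if anything falls off the work surface, if the arm or the gripper's body presses on something with over 40 N, if the wrist force passes 120 N, or if a joint passes its speed limit or range.

### The arm

A 6-joint arm with a two-finger parallel gripper is mounted at the origin on the work surface. World frame = base frame: x ahead of the robot, y to its left, z up, the work surface at z = 0. Lengths are in m, angles in rad, forces in N, time in s.
With the tool pointing down it reaches from about 0.35 to 0.725 m from the base axis. Payload 6 kg.
Tool frame: the origin (TCP) lies at the very end of the fingers, on their centre line; the grasp point (between the pads) lies 19 mm behind it; y points along the fingers, x is the direction in which the jaws open and shut, and the axes are right-handed (so a half turn about y gives the same grasp; the last joint's range is limited). The gripper opens to 85 mm and grips with 20 to 120 N. Pads are 22 mm wide; open, the fingers measure 114 mm over their backs; the gripper's body (76 mm by 85 mm) begins 54 mm behind the grasp point. The pads swing forward as they close: fully open they stand 13 mm farther back than shut.
Start: joints at [-0.984, 0.04, 0.085, 0, -1.615, -0.334], TCP at [0.15, -0.581, 0.202] pointing down, gripper open.
Joint ranges: [-2.56, 2.56], [-1.29, 2.01], [-1.08, 1.49], [-3.29, 1.98], [-2.81, -0.18], [-2.99, 2.99]. Speed limits (rad/s): [2.57, 2.57, 3.01, 3.14, 3.14, 3.14].

### API

Orientations are given as a 3x3 rotation matrix whose columns are the frame's x, y, z axes.
In Python, from station import manip, imaging gives the robot as it stands.
- The arm moves only by the tool servo_tool, never from a script. Its argument "deltas" is one flat list of numbers, 5 for each row, row after row: the shift along the tool's x, y, z in m, then the turn about the tool's y in rad, then the opening, from 0 (shut) to 1 (fully open). In form: [tx, ty, tz, twist, claw, tx, ty, tz, twist, claw, ...]. A call has 1 to 8 rows; each row shifts and turns the pose as measured when the row begins, along the tool's axes as they then stand; what a row does not reach is not made up. A row lasts 1/8 s, in which the tool goes at most 62.5 mm and 10.7 degrees, less where a joint would pass 70% of its speed; a pose out of reach is approached as far as the arm can. A call is refused whole if a number of a shift passes 0.0625 or a number of a turn 0.188, either way. A call with a gripper value outside its range is refused whole. The fingers move at their own pace and stop on an object; "force" is the grip in N (left out, the last holds). Time passes only in rows, so rows that do not move let the fingers close. It gives the time, the measured TCP pose, the force and the opening at its end, in the units of the state.
- manip.observe(): the state, without advancing time (a new reading comes with each control period).
- imaging.camera(name): name is "scene" or "top" or "wrist"; returns a dict with "image" (384x512x3 uint8, blue, green, red), "z_map" (384x512 float32, m along the optical axis (not along the pixel's ray), 0 where there is no reading), "mtx" (3x3 intrinsics, pixels), "k1" (the pictures are not rectified: a ray, as slopes to the right and down, at radius r is drawn at 1 + k1 r^2 times it, then the intrinsics apply), "R" (3x3) and "t" (3): a world point X has camera coordinates R X + t; the wrist camera has in their place "mount" (4x4, takes a point from camera to tool coordinates, whose origin is the TCP and whose axes are the tool frame's). Camera axes: x right, y down, z forward; pixel columns grow to the right and rows downward; lengths in m; the calibration is good to about 2 mm. A picture is of the moment at which its call begins: read the wrist's pose just before it.
- manip.sign_off(): hands the job in, once; it reports no verdict.
The state is a dict: "t": time; "q": joint angles; "qvel": joint speeds; "effort": joint torques, N m; "position": TCP position; "ee_rot": TCP orientation; "ft_force": force on the tool from outside, world axes, zero at the start; "ft_torque": the same for the moment, N m; "gripper_width": finger opening in m.
Only numpy, scipy, OpenCV 4.12 (cv2) and the standard library are available. Lean on these libraries where they do the work, as an engineer would, in place of code of your own. Each camera call takes 0.05 s, during which the arm holds its last target. There are 200 camera calls.

## Working session

There is one attempt and no reset: what is moved stays moved. The work goes in short steps, Python scripts to look and compute and a tool call to move; the robot and the scene stay as the last step left them, time stands still between calls to the robot, and variables do not carry over. Pictures are saved under pics/ and viewed, about 8 in all and at most 12, crops included, and the job is handed in when it is done.

Besides the shell and the picture viewer there is one more tool, called after ">>>" as a command line: name --argument value ..., lists and objects as JSON in quotes. servo_tool: Moves the arm, as the interface text tells. Its arguments: {"type":"object","properties":{"deltas":{"type":"array","items":{"type":"number"}},"force":{"type":"number"}},"required":["deltas"]}

```bash
ls; mkdir -p pics; cat > h.py <<'E'
import numpy as np, cv2
from station import manip, imaging
def pts(c, uv=None):
    """world points of pixels by depth (fixed cams)"""
    K=c["mtx"];k=c["k1"]
    if uv is None:
        v,u=np.mgrid[0:384,0:512]; uv=np.stack([u,v],-1).reshape(-1,2)
    uv=np.asarray(uv,float).reshape(-1,2)
    d=np.c_[(uv[:,0]-K[0,2])/K[0,0],(uv[:,1]-K[1,2])/K[1,1]]
    s=d.copy()
    for _ in range(20): s=d/(1+k*(s**2).sum(1,keepdims=True))
    return np.c_[s,np.ones(len(s))]
def plane(c,uv,z,Rt=None):
    R,t=(c["R"],c["t"]) if Rt is None else Rt
    r=pts(c,uv)@R; o=-R.T@t
    return o+r*((z-o[2])/r[:,2])[:,None]
def cloud(c,Rt=None):
    R,t=(c["R"],c["t"]) if Rt is None else Rt
    P=pts(c)*c["z_map"].reshape(-1,1)
    return ((P-t)@R).reshape(384,512,3)
def wrist():
    s=manip.observe(); c=imaging.camera("wrist"); M=c["mount"]
    T=np.eye(4);T[:3,:3]=s["ee_rot"];T[:3,3]=s["position"]
    W=np.linalg.inv(T@M); c["R"]=W[:3,:3]; c["t"]=W[:3,3]
    return c
E
python3 - <<'E'
from h import *
s=manip.observe(); print({k:np.round(v,3) for k,v in s.items()})
a=imaging.camera("scene");b=imaging.camera("top")
cv2.imwrite("pics/s.png",a["image"]);cv2.imwrite("pics/t.png",b["image"])
np.savez("cams.npz",a=a,b=b)
for c in(a,b):print(c["mtx"],c["k1"],-c["R"].T@c["t"],c["R"][2])
E
```

```text
pics
{'t': np.float64(0.0), 'q': array([-0.984,  0.041,  0.084, -0.   , -1.615, -0.334]), 'qvel': array([ 0.001,  0.   ,  0.   , -0.001, -0.001,  0.001]), 'effort': array([-1.0000e-03, -3.6821e+01,  3.4741e+01,  6.9320e+00, -5.0000e-03,
        0.0000e+00]), 'position': array([ 0.15 , -0.581,  0.201]), 'ee_rot': array([[-0.25 , -0.001, -0.968],
       [ 0.968,  0.002, -0.25 ],
       [ 0.002, -1.   ,  0.   ]]), 'ft_force': array([ 0.306, -0.595, -0.062]), 'ft_torque': array([ 0.001, -0.022, -0.029]), 'gripper_width': np.float64(0.086)}
[[351.79461443   0.         255.37700942]
 [  0.         351.79461443 190.2786529 ]
 [  0.           0.           1.        ]] 0.0011053488026789408 [1.38048393 0.15755491 0.74726124] [-0.78791427 -0.10282605 -0.60713912]
[[376.17350223   0.         256.19977232]
 [  0.         376.17350223 193.22832314]
 [  0.           0.           1.        ]] -0.04949199318606599 [0.31573968 0.01404123 1.10028656] [ 0.20522496 -0.00221112 -0.97871233]
```

View pics/s.png

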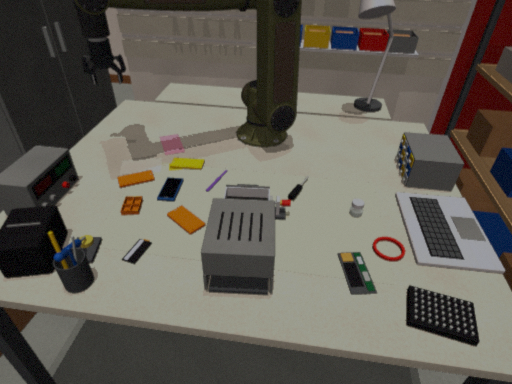

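View pics/t.png

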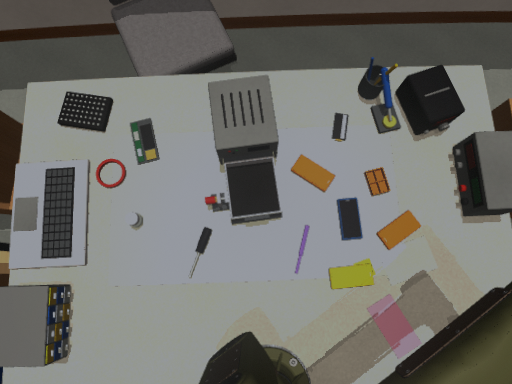

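The scene view shows the blue phone at (170,189), the test box at (240,240) and the knob at (286,203). In the top view the phone is at (349,218), the tray at (253,190), the knob at (210,200) and the screwdriver at (202,248).

```bash
python3 - <<'E'
from h import *
f=np.load("cams.npz",allow_pickle=True);a=f["a"].item();b=f["b"].item()
def mask(c,lo,hi,box):
    h=cv2.cvtColor(c["image"],cv2.COLOR_BGR2HSV);m=cv2.inRange(h,lo,hi);z=np.zeros_like(m);x0,y0,x1,y1=box;z[y0:y1,x0:x1]=m[y0:y1,x0:x1];return z
def rect(c,m,z):
    k=max(cv2.findContours(m,0,1)[0],key=cv2.contourArea); P=plane(c,k.reshape(-1,2),z)[:,:2]
    r=cv2.minAreaRect((P*1000).astype(np.float32)); print(np.round(r[0],1),np.round(r[1],1),round(r[2],1),cv2.contourArea(k))
# phone
m=mask(b,(95,40,0),(130,255,255),(325,185,375,250));print("phone top");rect(b,m,.013)
m=mask(a,(95,40,0),(130,255,255),(150,170,192,205));print("phone scene");rect(a,m,.013)
C=cloud(b);print("phone z",C[218,349],"bench",C[218,410],C[260,150])
# knob red
for c,box,n in((b,(195,185,225,215),"knob top"),(a,(275,195,298,212),"knob sc")):
    m=mask(c,(0,120,80),(8,255,255),box)|mask(c,(172,120,80),(180,255,255),box)
    print(n);rect(c,m,.06 if c is b else .05);C=cloud(c);P=C[m>0];print(P.mean(0),P.min(0),P.max(0),len(P))
# housing & tray heights from top cloud
C=cloud(b)
h=((C[...,2]>.14)&(C[...,2]<.16)).astype(np.uint8)*255; z=np.zeros_like(h);z[70:170,200:285]=h[70:170,200:285];print("housing");rect(b,z,.15)
P=C[z>0];r=cv2.minAreaRect((P[:,:2]*1000).astype(np.float32));print(r,np.median(P[:,2]))
h=((C[...,2]>.05)&(C[...,2]<.07)); z=np.zeros_like(h);z[140:230,215:290]=h[140:230,215:290];P=C[z];r=cv2.minAreaRect((P[:,:2]*1000).astype(np.float32));print("tray",r,np.median(P[:,2]),len(P))
h=((C[...,2]>.01)&(C[...,2]<.03)); z=np.zeros_like(h);z[150:220,225:285]=h[150:220,225:285];P=C[z];r=cv2.minAreaRect((P[:,:2]*1000).astype(np.float32));print("floor",r,np.median(P[:,2]),len(P))
cv2.imwrite("pics/crop.png",np.hstack([cv2.resize(b["image"][140:270,190:290],None,fx=4,fy=4,interpolation=2),cv2.resize(b["image"][140:270,300:390],None,fx=4,fy=4,interpolation=2)]))
E
```

```text
phone top
[ 458.7 -256.8] [121.7  60.5] 2.8 795.0
phone scene
[ 466.1 -257.4] [126.9  59.4] 3.2 304.0
phone z [ 0.45875625 -0.25574332  0.01438004] bench [ 0.45146933 -0.43641775  0.01171725] [ 0.36124322  0.32786232 -0.00210449]
knob top
[520.  142.9] [20.9 26.4] 8.3 53.5
[0.52102888 0.14285912 0.05742659] [0.51102618 0.12900643 0.00901062] [0.54150021 0.15661949 0.06371957] 69
knob sc
[519.3 143. ] [31.6 25.3] 4.8 40.5
[0.52541635 0.14292293 0.05373442] [ 0.43828718  0.1300444  -0.00167695] [0.5355441  0.15563553 0.06113619] 54
housing
[742.3  40.3] [203.8 170. ] 5.6 4223.5
((744.7818603515625, 40.41252136230469), (202.86985778808594, 170.84283447265625), 5.627161979675293) 0.1497572877174466
tray ((554.851318359375, 37.0518798828125), (193.6839599609375, 186.093017578125), 1.5847694873809814) 0.058766468899005206 608
floor ((565.906982421875, 25.820938110351562), (202.84979248046875, 164.6096649169922), 2.798999786376953) 0.02128758016454091 2613
```

View pics/crop.png

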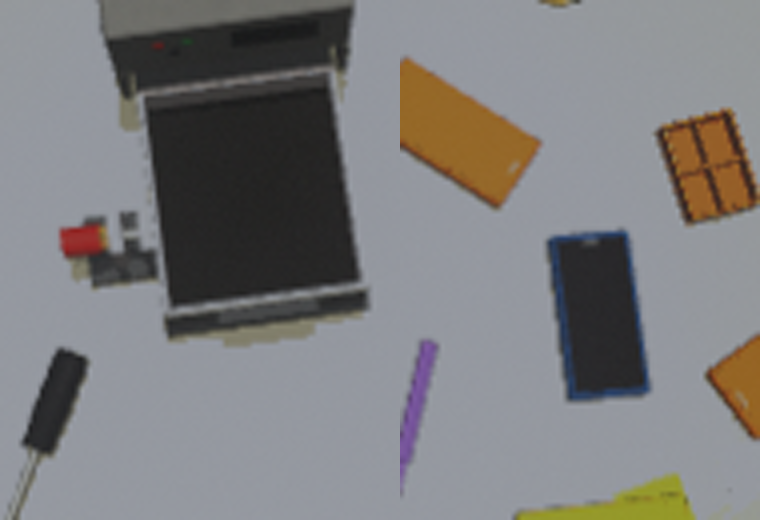

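>>> servo_tool --deltas '[0,0,0,0.102,0.85,0,0,0,0.102,0.85,0.04,0,-0.042,0,0.85,0.04,0,-0.042,0,0.85,0.04,0,-0.042,0,0.85,0.04,0,-0.042,0,0.85,0.04,0,-0.042,0,0.85,0.04,0,-0.042,0,0.85]' --force 40

```text
t: 1.1
position: [0.3955, -0.3239, 0.1961]
ee_rot: [[-0.034, -0.005, -0.999], [0.999, 0.009, -0.034], [0.009, -1.0, 0.004]]
ft_force: [1.8, -0.0, 0.3]
gripper_width: 0.0727
```

>>> servo_tool --deltas '[0.033,0,-0.033,-0.014,0.85,0.032,0.02,-0.032,0,0.85,0,0.03,0,0,0.85,0,0.01,0,0,0.85]'

```text
t: 1.6
position: [0.4614, -0.2493, 0.1342]
ee_rot: [[-0.055, -0.005, -0.998], [0.998, 0.01, -0.055], [0.01, -1.0, 0.004]]
ft_force: [-0.9, -0.4, -0.4]
gripper_width: 0.0727
```

```bash
cat > look.py <<'E'
from h import *
import sys
s=manip.observe();R=s["ee_rot"];p=s["position"];print(s["t"],p.round(4),np.degrees(np.arctan2(R[1,0],R[0,0])).round(2),s["gripper_width"])
c=wrist();cv2.imwrite(sys.argv[1],c["image"])
np.save("w.npy",c,allow_pickle=True)
E
python3 look.py pics/w1.png; python3 - <<'E'
from h import *
c=np.load("w.npy",allow_pickle=True).item()
h=cv2.cvtColor(c["image"],cv2.COLOR_BGR2HSV);m=cv2.inRange(h,(95,60,30),(130,255,255))
for k in cv2.findContours(m,0,1)[0]:
    if cv2.contourArea(k)>300:
        P=plane(c,k.reshape(-1,2),.013)[:,:2];print(cv2.minAreaRect((P*1000).astype(np.float32)),cv2.boundingRect(k))
print(c["mount"].round(3))
E
```

```text
1.6 [ 0.4614 -0.2493  0.1342] 93.15 0.0727396808466454
((456.7702941894531, -258.0217590332031), (119.91349029541016, 58.4714241027832), 2.5600638389587402) (221, 109, 60, 116)
[[ 1.    -0.001 -0.     0.   ]
 [ 0.    -0.293  0.956 -0.173]
 [-0.001 -0.956 -0.293  0.075]
 [ 0.     0.     0.     1.   ]]
```

View pics/w1.png

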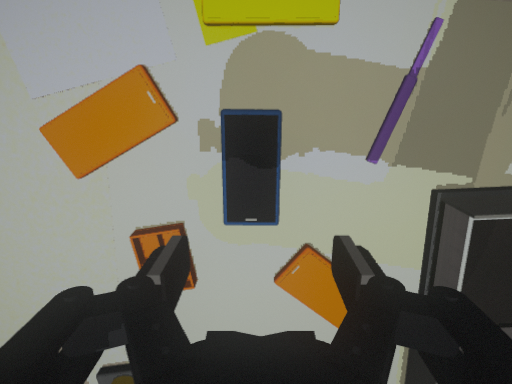

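>>> servo_tool --deltas '[-0.0085,0.03,0.004,0.006,0.85,0,0.03,0,0,0.85,0,0.03,0,0,0.85,0,0.02,0,0,0.85,0,0,0,0,0.85]'

```text
t: 2.28
position: [0.4581, -0.2615, 0.0265]
ee_rot: [[-0.044, 0.001, -0.999], [0.999, 0.006, -0.044], [0.006, -1.0, -0.002]]
ft_force: [-0.1, 0.5, 0.1]
gripper_width: 0.0726
```

```bash
python3 look.py pics/w2.png; python3 - <<'E'
from h import *
c=np.load("w.npy",allow_pickle=True).item()
C=cloud(c);s=manip.observe();T=(C-s["position"])@s["ee_rot"]
z=c["z_map"]
for lo,hi in((90,215),(290,420)):
    sub=np.zeros_like(z,bool);sub[180:384,lo:hi]=True
    f=sub&(z>.05)&(C[...,2]>.03)&(abs(T[...,2])<.03)&(T[...,1]>-.05)
    P=T[f];print(len(P),np.percentile(P[:,1],[50,90,99,100]).round(4),P[P[:,1]>-.02].mean(0).round(4) if (P[:,1]>-.02).any() else None)
h=cv2.cvtColor(c["image"],cv2.COLOR_BGR2HSV);m=cv2.inRange(h,(95,60,30),(130,255,255))
for k in cv2.findContours(m,0,1)[0]:
    if cv2.contourArea(k)>300:
        P=plane(c,k.reshape(-1,2),.013)[:,:2];print(cv2.minAreaRect((P*1000).astype(np.float32)),cv2.boundingRect(k))
E
```

```text
2.275 [ 0.4581 -0.2615  0.0265] 92.5 0.07260482985961914
446 [-0.0453 -0.0403 -0.0377 -0.0367] None
441 [-0.0453 -0.04   -0.0376 -0.0374] None
((456.657470703125, -258.0977478027344), (120.3526382446289, 58.502410888671875), 2.557567596435547) (219, 121, 94, 168)
```

View pics/w2.png

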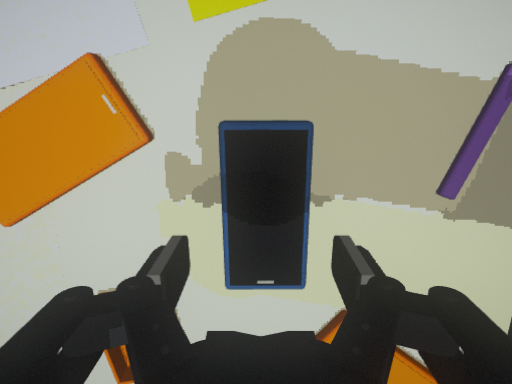

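```bash
python3 - <<'E'
from h import *
c=np.load("w.npy",allow_pickle=True).item()
C=cloud(c);s=manip.observe();T=(C-s["position"])@s["ee_rot"]
for u,v in((180,240),(175,250),(180,270),(160,250),(340,240),(345,250),(340,270),(365,280)):print(u,v,c["z_map"][v,u].round(4),T[v,u].round(4))
E
```

```text
180 240 0.1378 [-0.037  -0.0467  0.0124]
175 250 0.1295 [-0.0369 -0.0555  0.012 ]
180 270 0.1319 [-0.0354 -0.056   0.0023]
160 250 0.1372 [-0.0461 -0.0486  0.0083]
340 240 0.1389 [ 0.0379 -0.0458  0.0118]
345 250 0.1299 [ 0.0377 -0.0552  0.0118]
340 270 0.1351 [ 0.0369 -0.0531  0.0004]
365 280 0.1114 [ 0.0399 -0.075   0.01  ]
```

```bash
python3 - <<'E'
from h import *
s=manip.observe()
for n in("scene","top"):
    c=imaging.camera(n);C=cloud(c);T=(C-s["position"])@s["ee_rot"]
    d=(abs(T[...,0])<.06)&(abs(T[...,2])<.03)&(C[...,2]>.018)
    P=T[d];print(n,d.sum(),np.sort(P[:,1])[::-1][:25].round(3))
    if n=="scene":cv2.imwrite("pics/s2.png",cv2.resize(c["image"][120:220,100:240],None,fx=5,fy=5,interpolation=2))
E
```

```text
scene 1392 [-0.039 -0.039 -0.039 -0.039 -0.04  -0.042 -0.043 -0.043 -0.044 -0.044
 -0.045 -0.045 -0.046 -0.046 -0.046 -0.046 -0.046 -0.047 -0.047 -0.048
 -0.048 -0.048 -0.048 -0.048 -0.049]
top 2357 [-0.046 -0.047 -0.055 -0.06  -0.083 -0.083 -0.083 -0.086 -0.088 -0.089
 -0.089 -0.089 -0.09  -0.091 -0.091 -0.092 -0.093 -0.094 -0.095 -0.097
 -0.099 -0.099 -0.1   -0.101 -0.101]
```

View pics/s2.png

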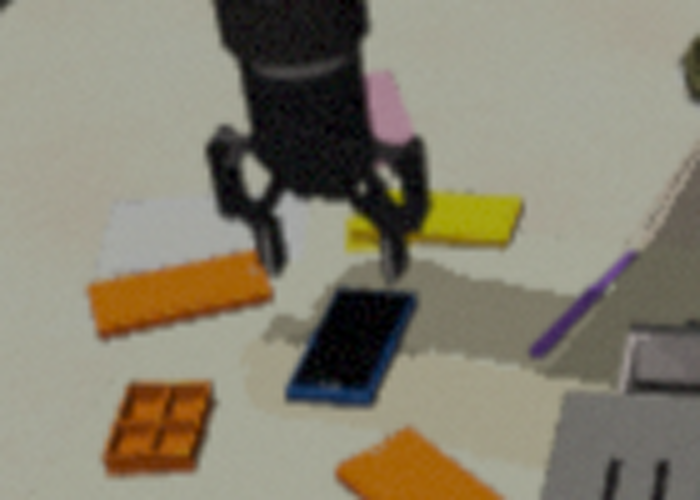

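The fingertips stand about 38 mm behind the reported TCP: the wrist depth and the scene depth agree on this, and the crop shows them hovering well above the phone. I'll descend in steps and watch the contact force.

>>> servo_tool --deltas '[0.004,0.01,0,0,0.85,0,0.013,0,0,0.85,0,0,0,0,0.85]'

```text
t: 2.8
position: [0.4607, -0.2576, 0.0062]
ee_rot: [[-0.044, 0.008, -0.999], [0.999, 0.005, -0.044], [0.004, -1.0, -0.008]]
ft_force: [0.5, 0.9, -0.9]
gripper_width: 0.0728
```

```bash
cat > tips.py <<'E'
from h import *
s=manip.observe();print(s["t"],s["position"].round(4),s["ft_force"].round(1),s["gripper_width"])
c=imaging.camera("scene");C=cloud(c);T=(C-s["position"])@s["ee_rot"]
for sg in(-1,1):
    d=(sg*T[...,0]>.02)&(sg*T[...,0]<.06)&(abs(T[...,2])<.022)&(C[...,2]>.02)
    P=C[d];i=np.argsort(P[:,2])[:8];print("scene tip",P[i].mean(0).round(4),np.sort(P[:,2])[:8].round(3))
c=wrist();C=cloud(c);T=(C-s["position"])@s["ee_rot"]
v,u=np.mgrid[0:384,0:512]
for lo,hi in((130,200),(320,390)):
    d=(v>215)&(u>lo)&(u<hi)&(c["z_map"]<.15)&(c["z_map"]>.05);P=T[d];print("wrist tip y max",np.sort(P[:,1])[::-1][:6].round(4))
print("wrist phone z",cloud(c)[190:230,250:280].reshape(-1,3).mean(0))
E
python3 tips.py
```

```text
2.8 [ 0.4607 -0.2576  0.0062] [ 0.5  0.9 -0.9] 0.07277308711850645
scene tip [ 0.4624 -0.297   0.0478] [0.044 0.045 0.047 0.048 0.048 0.049 0.05  0.05 ]
scene tip [ 0.4673 -0.2166  0.0506] [0.044 0.048 0.049 0.051 0.051 0.053 0.054 0.055]
wrist tip y max [-0.0393 -0.0394 -0.0395 -0.0398 -0.0398 -0.04  ]
wrist tip y max [-0.0396 -0.0398 -0.0399 -0.04   -0.0401 -0.0404]
wrist phone z [ 0.44991355 -0.25564084  0.01433982]
```

>>> servo_tool --deltas '[0,0.015,0.002,0,0.85,0,0.015,0,0,0.85,0,0.005,0,0,0.85,0,0,0,0,0.85]'

```text
t: 3.4
position: [0.4593, -0.2579, -0.0304]
ee_rot: [[-0.044, 0.009, -0.999], [0.999, 0.004, -0.044], [0.003, -1.0, -0.009]]
ft_force: [0.3, -0.2, -0.0]
gripper_width: 0.0726
```

```bash
python3 tips.py
```

```text
3.4 [ 0.4593 -0.2579 -0.0304] [ 0.3 -0.2 -0. ] 0.0726314505898409
scene tip [ 0.466  -0.3011  0.0218] [0.02  0.021 0.021 0.022 0.022 0.023 0.023 0.023]
scene tip [ 0.4639 -0.2134  0.0228] [0.02  0.021 0.021 0.023 0.023 0.023 0.025 0.026]
wrist tip y max [-0.0392 -0.0393 -0.0395 -0.0396 -0.0397 -0.0397]
wrist tip y max [-0.0391 -0.0393 -0.0394 -0.0395 -0.0395 -0.0397]
wrist phone z [ 0.4334991  -0.25707127  0.01419114]
```

>>> servo_tool --deltas '[0,0.002,0,0,0.5,0,0,0,0,0.5,0,0,0,0,0.5,0,0,0,0,0.5,0,0,0,0,0.5]' --force 40

```text
t: 4.12
position: [0.4607, -0.2581, -0.0304]
ee_rot: [[-0.045, 0.012, -0.999], [0.999, 0.003, -0.045], [0.003, -1.0, -0.012]]
ft_force: [-0.0, 0.5, -0.0]
gripper_width: 0.0588
```

```bash
python3 look.py pics/w3.png; python3 tips.py
```

```text
4.125 [ 0.4607 -0.2581 -0.0304] 92.56 0.058794362731736494
4.175 [ 0.4607 -0.2581 -0.0304] [ 0.1 -0.6 -0.5] 0.058903402798411414
scene tip [ 0.4676 -0.2935  0.0235] [0.02  0.02  0.021 0.024 0.025 0.025 0.025 0.026]
scene tip [ 0.4678 -0.2217  0.0236] [0.021 0.023 0.023 0.024 0.024 0.024 0.024 0.025]
wrist tip y max [-0.0387 -0.039  -0.0394 -0.0395 -0.0396 -0.0397]
wrist tip y max [-0.0393 -0.0393 -0.0395 -0.0396 -0.0398 -0.04  ]
wrist phone z [ 0.43438813 -0.25731811  0.01440421]
```

View pics/w3.png

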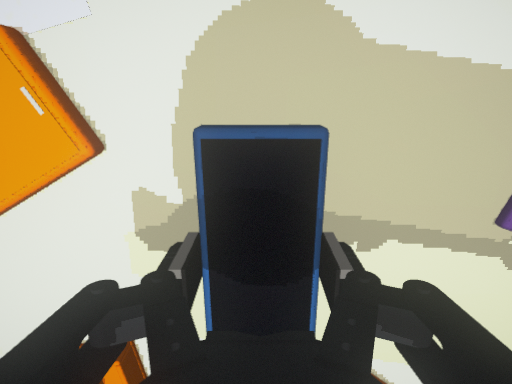

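Wrist view: the fingers touch both phone sides at (190,260) and (335,260), but only near its top edge. I'll open, go 5 mm lower and grip again.

>>> servo_tool --deltas '[0,0,0,0,0.8,0,0,0,0,0.8,0,0.004,0.002,0,0.8,0,0.0025,0,0,0.8,0,0,0,0,0.5,0,0,0,0,0.5,0,0,0,0,0.5,0,0,0,0,0.5]' --force 60

```text
t: 5.28
position: [0.4606, -0.2597, -0.034]
ee_rot: [[-0.045, 0.016, -0.999], [0.999, -0.0, -0.045], [-0.001, -1.0, -0.016]]
ft_force: [-0.1, -0.3, 1.6]
gripper_width: 0.0586
```

>>> servo_tool --deltas '[0,-0.015,0,0,0.5,0,-0.03,0,0,0.5,0,-0.04,0,0,0.5,0,-0.04,0,0,0.5,0,0,0,0,0.5]'

```text
t: 5.9
position: [0.457, -0.2593, 0.0958]
ee_rot: [[-0.045, 0.013, -0.999], [0.999, 0.001, -0.045], [0.0, -1.0, -0.013]]
ft_force: [-0.1, 0.3, -2.2]
gripper_width: 0.0583
```

```bash
cat > ph.py <<'E'
from h import *
s=manip.observe();R=s["ee_rot"];print(s["t"],s["position"].round(4),"yaw",np.degrees(np.arctan2(R[1,0],R[0,0])).round(2),"tilt",R[:2,1].round(3),s["ft_force"].round(1),s["gripper_width"].round(4))
c=wrist();C=cloud(c);h=cv2.cvtColor(c["image"],cv2.COLOR_BGR2HSV);m=cv2.inRange(h,(95,60,30),(130,255,255))
m[:,:170]=0;m[:,350:]=0
v,u=np.nonzero(m);P=C[v,u];print("blue px",len(P),P.mean(0).round(4),P.min(0).round(4),P.max(0).round(4))
Q=C[100:240,215:305].reshape(-1,3);ok=c["z_map"][100:240,215:305].ravel()>0;Q=Q[ok];Q=Q[abs(Q[:,2]-np.median(Q[:,2]))<.01]
A=np.linalg.lstsq(np.c_[Q[:,:2]-Q[:,:2].mean(0),np.ones(len(Q))],Q[:,2],rcond=None)[0];print("screen plane slopes,z",A.round(4))
cv2.imwrite("pics/wl.png",c["image"])
E
python3 ph.py
```

```text
Traceback (most recent call last):
  File "ph.py", line 2, in <module>
    s=manip.observe();R=s["ee_rot"];print(s["t"],s["position"].round(4),"yaw",np.degrees(np.arctan2(R[1,0],R[0,0])).round(2),"tilt",R[:2,1].round(3),s["ft_force"].round(1),s["gripper_width"].round(4))
                                                                                                                                                                            ^^^^^^^^^^^^^^^^^^^^^^^^
AttributeError: 'float' object has no attribute 'round'
```

```bash
sed -i 's/s\["gripper_width"\].round(4)/round(float(s["gripper_width"]),4)/' ph.py; python3 ph.py
```

```text
5.9 [ 0.457  -0.2593  0.0958] yaw 92.6 tilt [0.013 0.001] [-0.1  0.3 -2.2] 0.0583
blue px 4710 [ 0.4245 -0.2609  0.143 ] [ 0.3796 -0.3143  0.0008] [ 0.6304 -0.2279  0.2675]
screen plane slopes,z [0.024  0.0018 0.1436]
```

>>> servo_tool --deltas '[0.015,0,-0.006,-0.052,0.5,0.036,0,-0.0155,0,0.5,0.036,0,-0.0155,0,0.5,0.036,0,-0.0155,0,0.5,0.036,0,-0.0155,0,0.5,0.036,0,-0.0155,0,0.5,0.03,0,-0.0155,0,0.5,0.015,0,-0.01,0,0.5]'

```text
t: 6.95
position: [0.537, 0.0037, 0.0851]
ee_rot: [[-0.111, -0.006, -0.994], [0.994, 0.003, -0.111], [0.004, -1.0, 0.005]]
ft_force: [0.1, 0.3, -1.0]
gripper_width: 0.0584
```

```bash
python3 ph.py
```

```text
6.95 [0.537  0.0037 0.0851] yaw 96.36 tilt [-0.006  0.003] [ 0.1  0.3 -1. ] 0.0584
blue px 5272 [0.5087 0.001  0.1323] [ 0.4633 -0.0519  0.0115] [0.7003 0.0784 0.2582]
screen plane slopes,z [0.0057 0.0033 0.1336]
```

>>> servo_tool --deltas '[0.016,0,-0.0125,0.012,0.5,0,0.02,0,0,0.5,0,0.025,0,0,0.5,0,0.02,0,0,0.5,0,0.005,0,0,0.5]'

```text
t: 7.62
position: [0.5464, 0.0224, 0.0083]
ee_rot: [[-0.099, -0.011, -0.995], [0.995, 0.003, -0.099], [0.004, -1.0, 0.011]]
ft_force: [-0.8, -0.5, -1.4]
gripper_width: 0.0582
```

```bash
python3 ph.py; python3 - <<'E'
from h import *
a=imaging.camera("scene")["image"][150:300,170:320];b=imaging.camera("top")["image"][90:240,180:330]
cv2.imwrite("pics/tray.png",np.hstack([cv2.resize(x,(390,390),interpolation=2) for x in(a,b)]))
E
```

```text
7.625 [0.5464 0.0224 0.0083] yaw 95.66 tilt [-0.011  0.003] [-0.8 -0.5 -1.4] 0.0582
blue px 5603 [0.517  0.0192 0.0556] [ 0.4735 -0.0201  0.0208] [0.626  0.0647 0.1818]
screen plane slopes,z [-0.0093  0.0022  0.0571]
```

View pics/wl.png

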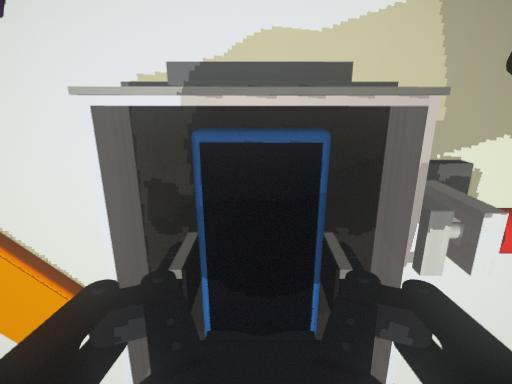

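Wrist view: the phone sits centred between the tray walls (about 130 to 390 at the floor) and is level. Lowering the last 22 mm.

>>> servo_tool --deltas '[0,0.01,0,0,0.5,0,0.007,0,0,0.5,0,0.003,0,0,0.5,0,0,0,0,0.5]'

```text
t: 8.28
position: [0.549, 0.023, -0.0085]
ee_rot: [[-0.099, -0.004, -0.995], [0.995, 0.004, -0.099], [0.004, -1.0, 0.004]]
ft_force: [0.3, -0.0, -1.4]
gripper_width: 0.0586
```

```bash
python3 ph.py
```

```text
8.275 [ 0.549   0.023  -0.0085] yaw 95.68 tilt [-0.004  0.004] [ 0.3 -0.  -1.4] 0.0586
blue px 5721 [0.5189 0.0196 0.0393] [ 0.4749 -0.0156  0.021 ] [0.6133 0.0571 0.1645]
screen plane slopes,z [0.0067 0.0042 0.0399]
```

Underside is about 27 mm up, so about 5 mm remain.

>>> servo_tool --deltas '[0,0.003,0,0,0.5,0,0.002,0,0,0.5,0,0.001,0,0,0.5]'

```text
t: 8.7
position: [0.5505, 0.0231, -0.012]
ee_rot: [[-0.1, -0.001, -0.995], [0.995, 0.004, -0.1], [0.004, -1.0, 0.0]]
ft_force: [-3.6, -0.2, 4.3]
gripper_width: 0.0582
```

```bash
python3 ph.py
```

```text
8.7 [ 0.5505  0.0231 -0.012 ] yaw 95.72 tilt [-0.001  0.004] [-3.6 -0.2  4.3] 0.0582
blue px 5833 [0.5208 0.0197 0.0354] [ 0.4758 -0.0149  0.0202] [0.6124 0.0593 0.1607]
screen plane slopes,z [0.0199 0.0043 0.0359]
```

Contact with the floor is felt (Fz rose by about 6 N). Letting go and rising.

>>> servo_tool --deltas '[0,0,0,0,0.75,0,0,0,0,0.82,0,0,0,0,0.82,0,-0.02,0,0,0.82,0,-0.03,0,0,0.82,0,-0.04,0,0,0.82,0,-0.04,0,0,0.82]'

```text
t: 9.62
position: [0.5478, 0.022, 0.1156]
ee_rot: [[-0.099, -0.01, -0.995], [0.995, 0.002, -0.099], [0.003, -1.0, 0.01]]
ft_force: [0.1, -0.6, 0.5]
gripper_width: 0.0701
```

```bash
python3 look.py pics/w5.png; python3 - <<'E'
from h import *
c=np.load("w.npy",allow_pickle=True).item();C=cloud(c)
h=cv2.cvtColor(c["image"],cv2.COLOR_BGR2HSV);m=cv2.inRange(h,(95,60,30),(130,255,255))
for k in cv2.findContours(m,0,1)[0]:
    if cv2.contourArea(k)>300:
        P=plane(c,k.reshape(-1,2),.035)[:,:2];r=cv2.minAreaRect((P*1000).astype(np.float32));print(r,cv2.boundingRect(k))
m=cv2.inRange(h,(0,120,80),(8,255,255))|cv2.inRange(h,(172,120,80),(180,255,255));P=C[m>0];P=P[(abs(P[:,0]-.52)<.04)&(abs(P[:,1]-.143)<.04)];print("knob",len(P),P.min(0) if len(P) else 0,P.max(0) if len(P) else 0)
b=imaging.camera("top");cv2.imwrite("pics/t2.png",b["image"])
E
```

```text
9.625 [0.5478 0.022  0.1156] 95.68 0.07014750317175242
((548.5015869140625, 22.828245162963867), (120.9112548828125, 59.96683883666992), 5.515093803405762) (226, 118, 71, 131)
knob 866 [0.50924586 0.12933252 0.04953763] [0.53099565 0.15760073 0.06278857]
```

View pics/w5.png

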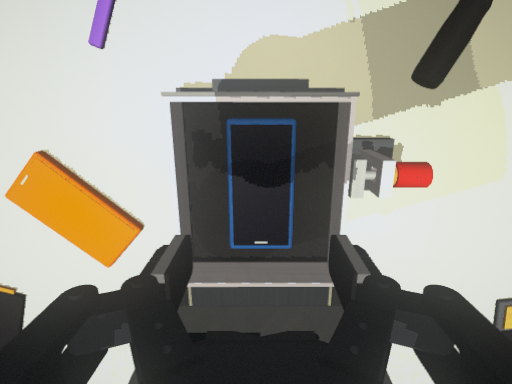

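Wrist view: the phone lies in the tray at (261,184), released, and the red knob is at (413,174). Next I check the joint room and the body height before turning the tool.

```bash
python3 - <<'E'
from h import *
s=manip.observe();print("q",s["q"].round(3))
c=np.load("w.npy",allow_pickle=True).item();C=cloud(c);T=(C-s["position"])@s["ee_rot"]
for u,v in((256,345),(256,370),(200,345),(310,350),(256,340),(180,250),(130,300)):print(u,v,T[v,u].round(3))
b=imaging.camera("top");h=cv2.cvtColor(b["image"],cv2.COLOR_BGR2HSV);m=cv2.inRange(h,(0,0,0),(180,255,60));m[:224]=0;m[255:]=0;m[:,:190]=0;m[:,220:]=0
k=max(cv2.findContours(m,0,1)[0],key=cv2.contourArea);P=plane(b,k.reshape(-1,2),.015);print("driver handle",P.min(0).round(3),P.max(0).round(3))
a=np.radians(5.6);e=np.array([[np.cos(a),-np.sin(a)],[np.sin(a),np.cos(a)]]);print("grasp xy",np.array([.5524,.0215])+e@np.array([-.02,.126]))
E
```

```text
q [ 0.402 -0.083 -0.183 -0.004 -1.471 -1.873]
256 345 [-0.001 -0.105  0.014]
256 370 [-0.001 -0.112  0.013]
200 345 [-0.016 -0.104  0.013]
310 350 [ 0.013 -0.106  0.013]
256 340 [-0.001 -0.103  0.013]
180 250 [-0.035 -0.053  0.014]
130 300 [-0.042 -0.088  0.015]
driver handle [0.372 0.147 0.015] [0.457 0.208 0.015]
grasp xy [0.52020001 0.14494699]
```

>>> servo_tool --deltas '[0,0,0,-0.18,0.55,0,0,0,-0.18,0.55,0,0,0,-0.18,0.55,0,0,0,-0.18,0.55,0,0,0,-0.18,0.55,0,0,0,-0.18,0.55,0,0,0,-0.18,0.55,0,0,0,-0.18,0.55]'

```text
t: 10.78
position: [0.545, 0.0223, 0.1063]
ee_rot: [[-1.0, -0.02, 0.015], [-0.015, 0.002, -1.0], [0.02, -1.0, -0.002]]
ft_force: [-0.1, 0.9, -0.0]
gripper_width: 0.0472
```

>>> servo_tool --deltas '[0,0,0,-0.083,0.55,0.003,0,-0.03,0,0.55,0.003,0,-0.035,0,0.55,0.003,0,-0.035,0,0.55,0.003,0,-0.024,0,0.55,0,0.015,0,0,0.55,0,0.02,0,0,0.55,0,0,0,0,0.55]'

```text
t: 11.78
position: [0.5139, 0.1454, 0.059]
ee_rot: [[-0.994, -0.035, 0.101], [-0.1, -0.003, -0.995], [0.035, -0.999, -0.0]]
ft_force: [1.0, -0.6, -0.7]
gripper_width: 0.0469
```

```bash
cat > kn.py <<'E'
import sys
from h import *
s=manip.observe();R=s["ee_rot"];p=s["position"];print(round(float(s["t"]),2),p.round(4),"yaw",np.degrees(np.arctan2(R[1,0],R[0,0])).round(2),"tilt",R[:2,1].round(3),s["ft_force"].round(1),round(float(s["gripper_width"]),4))
c=wrist();C=cloud(c);h=cv2.cvtColor(c["image"],cv2.COLOR_BGR2HSV);m=cv2.inRange(h,(0,120,60),(8,255,255))|cv2.inRange(h,(172,120,60),(180,255,255))
ok=(m>0)&(abs(C[...,0]-.52)<.05)&(abs(C[...,1]-.15)<.05)&(C[...,2]>.02);P=C[ok];T=(P-p)@R
print("knob px",len(P),"world",np.percentile(P,[2,50,98],axis=0).round(4).tolist());print("tool",np.percentile(T,[2,50,98],axis=0).round(4).tolist())
cv2.imwrite(sys.argv[1],c["image"])
a=np.radians(5.6);t=np.array([[np.cos(a),np.sin(a)],[-np.sin(a),np.cos(a)]])@((P[:,:2]-[.5524,.0215]).T);print("knob tester y range",np.percentile(t[1],[1,99]).round(4),"x",np.percentile(t[0],[1,99]).round(4))
E
python3 kn.py pics/k1.png
```

```text
11.78 [0.5139 0.1454 0.059 ] yaw -174.23 tilt [-0.035 -0.003] [ 1.  -0.6 -0.7] 0.0469
knob px 1299 world [[0.5112, 0.13, 0.0526], [0.521, 0.1425, 0.0598], [0.5312, 0.1563, 0.0621]]
tool [[-0.017, -0.0033, -0.0101], [-0.0066, -0.001, 0.0035], [0.0028, 0.0061, 0.0157]]
knob tester y range [0.1112 0.1376] x [-0.0292 -0.0091]
```

View pics/k1.png

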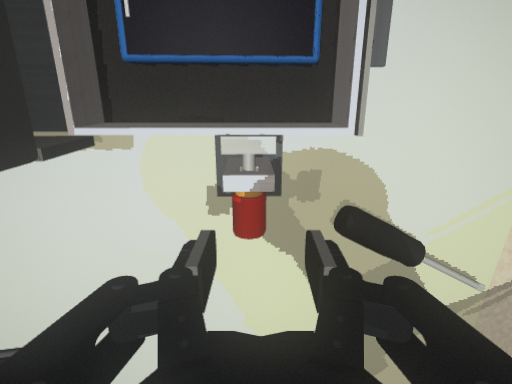

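Wrist view: the knob is at (250,213), left of the finger centre at about (262,265) by 7 mm, and clear of the bracket. I'll correct sideways, then descend.

>>> servo_tool --deltas '[-0.007,0.008,0,0,0.55,0,0.015,0,0,0.55,0,0.015,0,0,0.55,0,0.012,0,0,0.55]'

```text
t: 12.32
position: [0.5216, 0.1455, 0.0082]
ee_rot: [[-0.995, -0.031, 0.099], [-0.099, -0.001, -0.995], [0.031, -1.0, -0.002]]
ft_force: [0.5, 0.3, -0.4]
gripper_width: 0.0471
```

```bash
python3 kn.py pics/k2.png
```

```text
12.32 [0.5216 0.1455 0.0082] yaw -174.32 tilt [-0.031 -0.001] [ 0.5  0.3 -0.4] 0.0471
knob px 2251 world [[0.5113, 0.1301, 0.0525], [0.5215, 0.1423, 0.0598], [0.5314, 0.1563, 0.0619]]
tool [[-0.0079, -0.0536, -0.0109], [0.0022, -0.0515, 0.0031], [0.0119, -0.0445, 0.0151]]
knob tester y range [0.1111 0.1377] x [-0.0293 -0.009 ]
```

>>> servo_tool --deltas '[0.002,0.006,0,0,0.55,0,0.006,0,0,0.55,0,0,0,0,0.1,0,0,0,0,0.1,0,0,0,0,0.1,0,0,0,0,0.1,0,0,0,0,0.1]' --force 80

```text
t: 13.25
position: [0.5196, 0.1453, -0.0057]
ee_rot: [[-0.995, -0.03, 0.099], [-0.099, -0.001, -0.995], [0.029, -1.0, -0.002]]
ft_force: [1.3, -0.9, -2.7]
gripper_width: 0.0201
```

```bash
python3 kn.py pics/k3.png
```

```text
13.25 [ 0.5196  0.1453 -0.0057] yaw -174.33 tilt [-0.03  -0.001] [ 1.3 -0.9 -2.7] 0.0201
knob px 2682 world [[0.5114, 0.13, 0.0544], [0.5213, 0.1423, 0.0599], [0.5311, 0.1563, 0.0618]]
tool [[-0.0093, -0.0676, -0.011], [0.0004, -0.0656, 0.0031], [0.0101, -0.0602, 0.0152]]
knob tester y range [0.1109 0.1377] x [-0.0292 -0.0093]
```

View pics/k3.png

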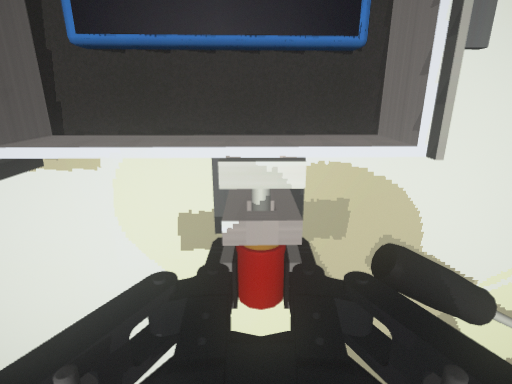

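Wrist view: both pads are on the knob at (262,275), with the phone still lying in the tray above. Pulling straight out.

>>> servo_tool --deltas '[0,0,-0.004,0,0.1,0,0,-0.004,0,0.1,0,0,-0.004,0,0.1]'

```text
t: 13.68
position: [0.5188, 0.1517, -0.0057]
ee_rot: [[-0.995, -0.03, 0.097], [-0.097, -0.011, -0.995], [0.031, -0.999, 0.008]]
ft_force: [4.9, -9.3, -2.0]
gripper_width: 0.0201
```

```bash
python3 kn.py pics/k4.png
```

```text
13.68 [ 0.5188  0.1517 -0.0057] yaw -174.45 tilt [-0.03  -0.011] [ 4.9 -9.3 -2. ] 0.0201
knob px 3153 world [[0.5107, 0.1364, 0.0469], [0.5206, 0.1469, 0.0594], [0.5305, 0.1633, 0.0618]]
tool [[-0.0093, -0.0675, -0.0107], [0.0004, -0.0651, 0.0055], [0.0102, -0.0525, 0.0156]]
knob tester y range [0.1177 0.1446] x [-0.0294 -0.0094]
```

>>> servo_tool --deltas '[0,0,-0.004,0,0.1,0,0,-0.004,0,0.1,0,0,-0.004,0,0.1,0,0,-0.002,0,0.1]'

```text
t: 14.22
position: [0.5183, 0.1547, -0.0057]
ee_rot: [[-0.995, -0.032, 0.094], [-0.093, -0.03, -0.995], [0.035, -0.999, 0.027]]
ft_force: [5.0, -11.1, -2.7]
gripper_width: 0.0199
```

```bash
python3 kn.py pics/k5.png
```

```text
14.22 [ 0.5183  0.1547 -0.0057] yaw -174.68 tilt [-0.032 -0.03 ] [  5.  -11.1  -2.7] 0.0199
knob px 3162 world [[0.5104, 0.1404, 0.0471], [0.5203, 0.1511, 0.0594], [0.5302, 0.1672, 0.0618]]
tool [[-0.0093, -0.0675, -0.0106], [0.0004, -0.0651, 0.0055], [0.0101, -0.0524, 0.0157]]
knob tester y range [0.1217 0.1487] x [-0.0292 -0.0094]
```

>>> servo_tool --deltas '[0,0,-0.007,0,0.1,0,0,-0.007,0,0.1,0,0,-0.007,0,0.1]'

```text
t: 14.65
position: [0.5178, 0.1562, -0.0056]
ee_rot: [[-0.995, -0.036, 0.088], [-0.085, -0.063, -0.994], [0.041, -0.997, 0.06]]
ft_force: [8.7, -28.0, -0.9]
gripper_width: 0.0201
```

```bash
python3 kn.py pics/k6.png
```

```text
14.65 [ 0.5178  0.1562 -0.0056] yaw -175.09 tilt [-0.036 -0.063] [  8.7 -28.   -0.9] 0.0201
knob px 3183 world [[0.5101, 0.1435, 0.0474], [0.52, 0.1547, 0.0595], [0.5298, 0.1705, 0.0618]]
tool [[-0.0094, -0.0676, -0.0103], [0.0004, -0.065, 0.0056], [0.0101, -0.0522, 0.0161]]
knob tester y range [0.1248 0.1521] x [-0.0292 -0.0094]
```

Knob is 14 mm out, against the stop at 28 N. I'll hold it there a bit softer and check.

>>> servo_tool --deltas '[0,0,-0.005,0,0.1,0,0,-0.005,0,0.1,0,0,-0.005,0,0.1]'

```text
t: 15.08
position: [0.5176, 0.155, -0.0056]
ee_rot: [[-0.996, -0.039, 0.082], [-0.078, -0.089, -0.993], [0.046, -0.995, 0.086]]
ft_force: [6.4, -21.4, 0.3]
gripper_width: 0.0202
```

```bash
python3 kn.py pics/k7.png; python3 - <<'E'
from h import *
f=np.load("cams.npz",allow_pickle=True)
b=imaging.camera("top");a=imaging.camera("scene")
for n,x,y in(("top",b,f["b"].item()),("scene",a,f["a"].item())):
    cv2.imwrite(f"pics/end_{n}.png",x["image"])
    d=cv2.absdiff(x["image"],y["image"]).max(2);m=cv2.morphologyEx((d>60).astype(np.uint8),cv2.MORPH_OPEN,np.ones((3,3)))
    for k in cv2.findContours(m,0,1)[0]:
        if cv2.contourArea(k)>25:print(n,cv2.boundingRect(k),end=" ")
    print()
C=cloud(a);
cv2.imwrite("pics/fin.png",np.hstack([cv2.resize(b["image"][100:290,90:400],(440,270)),cv2.resize(a["image"][130:300,100:400],(360,270))]))
E
python3 kn.py pics/k8.png
```

```text
15.07 [ 0.5176  0.155  -0.0056] yaw -175.53 tilt [-0.039 -0.089] [  6.4 -21.4   0.3] 0.0202
knob px 3216 world [[0.51, 0.1435, 0.0477], [0.52, 0.1548, 0.0595], [0.5298, 0.1705, 0.0619]]
tool [[-0.0094, -0.0678, -0.0097], [0.0004, -0.0649, 0.0059], [0.0102, -0.0522, 0.0166]]
knob tester y range [0.1249 0.152 ] x [-0.0292 -0.0093]
top (215, 332, 46, 42) top (307, 270, 205, 114) top (337, 198, 26, 43) top (146, 149, 10, 10) top (64, 134, 148, 250) 
scene (286, 196, 14, 18) scene (157, 178, 26, 24) scene (269, 147, 9, 5) scene (278, 111, 15, 17) scene (378, 98, 13, 13) scene (236, 93, 11, 26) scene (285, 92, 85, 100) scene (321, 69, 14, 18) scene (332, 39, 9, 9) scene (300, 39, 16, 13) scene (257, 13, 16, 66) scene (282, 0, 16, 11) scene (92, 0, 154, 75) 
15.22 [ 0.5176  0.155  -0.0056] yaw -175.52 tilt [-0.039 -0.089] [  6.3 -20.1  -0.8] 0.02
knob px 3208 world [[0.51, 0.1435, 0.0477], [0.52, 0.1549, 0.0595], [0.5298, 0.1706, 0.0619]]
tool [[-0.0094, -0.0679, -0.0097], [0.0004, -0.0649, 0.0058], [0.0102, -0.0522, 0.0166]]
knob tester y range [0.1248 0.1521] x [-0.0292 -0.0094]
```

View pics/fin.png

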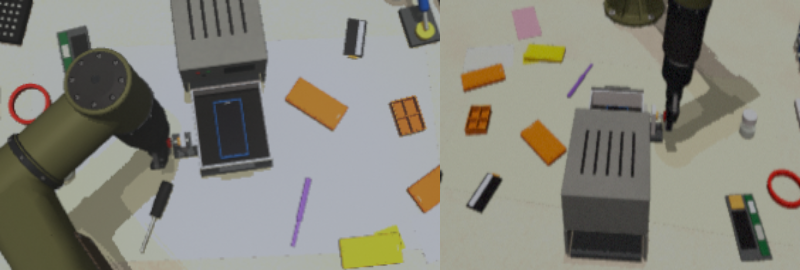

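The views show the phone in the tray, which is still out. The bystanders are where they were, and the knob is held at its stop, steady at about 20 N. Handing in.

```bash
python3 -c "
from station import manip
print(manip.sign_off())"
```

```text
the job is handed in; nothing more can be done
None
```

The job is handed in. The phone lies flat, screen up, in the tray and is let go. The red knob is held fully back with the tray still out. `sign_off` gave no verdict, so everything below comes from my own last checks.

- **Phone:** after release I measured it about 4 mm in x and 1 mm in y from the tray centre. Its yaw matched the box. It was lowered until it touched the floor, not dropped. I did not measure its height or level again after release, but the final views show it untouched in the tray.
- **Knob:** it moved about 14 mm outward. It held at a steady 20 N against the stop over the last checks, gripped at a commanded 80 N, and did not slip in the fingers.
- **Bystanders and tray:** the final top and scene images show no visible change. In the top view the arm now covers part of the bench around the jar, so I checked the jar in the scene view only.
- **Time:** about 15 s of the 54 s.

Two things disagreed with the description or drifted:

- **Fingertips:** they stood about 39 mm behind the reported TCP, not at it. I allowed for that when setting the grasp heights.
- **Tool tilt:** the tool leaned about 5.5° during the pull. That had no visible effect on the grip.

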